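Lay the tall lid carton flat on its storage board

ROBOT

A 6-joint arm with a two-finger parallel gripper is mounted at the origin on the work surface. World frame = base frame: x ahead of the robot, y to its left, z up, the work surface at z = 0. Lengths are in m, angles in rad, forces in N, time in s.
With the tool pointing down it reaches from about 0.325 to 1 m from the base axis. Payload 5.1 kg.
Tool frame: the origin (TCP) lies between the finger pads; the fingertips stand 25 mm ahead of it and the grasp point (between the pads) lies 6 mm ahead of it (tip_extent is the distance from the TCP to the fingertips, in m); z points along the fingers, y is the line along which they close (so a half turn about z gives the same grasp; the last joint's range is limited). The gripper opens to 85 mm and grips with 20 to 120 N. Pads are 22 mm wide; open, the fingers measure 114 mm over their backs; the gripper's body (76 mm by 85 mm) begins 54 mm behind the grasp point. The pads swing forward as they close: fully open they stand 13 mm farther back than shut.
Start: joints at [1.242, 0.124, 1.65, -0, 1.367, -0.083], TCP at [0.158, 0.63, 0.256] pointing down, gripper open.
Joint ranges: [-2.61, 2.61], [-1.02, 2.33], [0.03, 2.71], [-1.35, 4.49], [0.32, 2.68], [-2.91, 2.91]. Speed limits (rad/s): [2.57, 2.57, 3.14, 3.14, 3.14, 3.14].

INTERFACE

Orientations are given as [roll, pitch, yaw] about the fixed x, y, z axes, in that order (R = Rz(yaw) Ry(pitch) Rx(roll)).
In Python, from bench import * gives the robot as it stands. The module is installed in compiled form; this text tells all that it offers.
- The arm moves only by the tool drive_tool, never from a script. Its argument "rows" is a list of rows, each a list of 6 numbers: the shift along the tool's x, y, z scaled (see below), then the turn, a rotation vector about the tool's x, y, z scaled (see below). In form: [[x, y, z, wx, wy, wz], ...]. A call has 1 to 20 rows; each row shifts and turns the commanded pose from where the row before left it, along the tool's axes as they then stand; what a row does not reach is not made up. The controller multiplies each number of a shift by 500 mm and each number of a turn by pi rad. A row lasts 1/10 s, in which the tool goes at most 50 mm and 8.59 degrees, less where a joint would pass 70% of its speed; a pose out of reach is approached as far as the arm can. A call with a number of a shift or a turn outside -1 to 1 is refused whole. A call with a gripper value outside its range is refused whole. "grip" is the opening, from -1 (shut) to 1 (fully open), so that 0 is half open, set as the call begins (left out, the last holds). The fingers move at their own pace and stop on an object; "squeeze" is the grip in N (left out, the last holds). Time passes only in rows, so rows that do not move let the fingers close. It gives the time, the measured TCP pose, the force, the opening and the grip force at its end, in the units of the state.
- sense(): the state, without advancing time (a new reading comes with each control period).
- capture(name): name is "scene" or "top"; returns a dict with "img" (420x560x3 uint8, red, green, blue), "intrinsics" (3x3 intrinsics, pixels), "distortion" ([k1, k2, p1, p2, k3] as OpenCV has them; the pictures are not rectified), "rvec" (rotation vector, rad) and "tvec" (3), from world to camera coordinates, as OpenCV has them. Camera axes: x right, y down, z forward; pixel columns grow to the right and rows downward; lengths in m; the calibration is good to about 2 mm. A picture is of the moment at which its call begins. There is no depth.
- close_job(): hands the job in; it is judged then, once.
The state is a dict: "time": time; "joint_positions": joint angles; "dq": joint speeds; "effort": joint torques, N m; "tool_pos": TCP position; "eef_rot": TCP orientation; "contact_force": force on the tool from outside, world axes, zero at the start; "torque": the same for the moment, N m; "finger_gap": finger opening in m; "finger_force": force on a finger pad.
Only numpy, scipy, OpenCV 4.12 (cv2) and the standard library are available. Lean on these libraries where they do the work, as an engineer would, in place of code of your own. Each camera call takes 0.05 s, during which the arm holds its last target. There are 200 camera calls.

TASK

The tall carton of jar lids is too high for the low space under the cabinet. Tip it over by pushing it high up, towards the raised strip of its wooden board, so that it lands flat between the dark lines, without sliding it along while it stands; then push its end along the board, not hard enough to crush it, until its whole far end lies square and flush against the strip, still between the lines. Only push, never pick it up, and leave everything else where it is.

Things in the scene. Friction and masses are not known exactly. Their poses are not given: they have to be found in the camera images.
- carton: the tall plain cardboard carton with a paper band, closed, rigid, 44 (own x) x 90 (own y) x 150 mm (own z), 0.17 to 0.35 kg; origin at the middle of its foot face. It starts upright astride the board's near line, own z up, own +x within 0.1 rad of towards the strip. Pushed near its top it tips about its foot's far edge and falls by itself once leaned over 17 degrees; pushed low it slides
- carton_top (a point): the middle of the carton's top face (own z = 150 mm), which must end against the strip. Once the carton has fallen as wanted, its own z points to the strip, its own x down, and its foot face (body origin, 22 mm above the board's top) is the end to push
- carton_mid (a point): the centre of the carton. Lying down, the carton slides on the board with a few newtons; pushed off the middle of its end it turns as it slides, so that it can be squared up before it reaches the strip
- board: the fixed pale wooden board, 295 x 184 x 6 mm, flat on the worktop. Origin on the worktop under the middle of the near dark line's inner edge; own x points along the board to the strip, z up. It spans x = -57 to 238 mm, y = +-92 mm, top at z = 6 mm. Flush dark lines 4 mm wide mark a rectangle: near line at x = 0, side lines with inner edges at y = +-75 mm; the strip closes it at x = 215 mm
- strip_face (a point): the middle of the face, towards the carton, of the fixed raised strip across the board's far end, at board x = 215 mm, 12 mm above the board's top; the strip is 18 mm thick, as long as the board is wide and stands 25 mm above the board's top
- short_carton: a shorter plain cardboard carton standing on end, 55 x 68 x 100 mm; a bystander; origin at the middle of its underside, z up
- jar_a: small glass jar with steel lid, 62 mm across, 85 mm tall; a bystander; origin at the middle of its underside
- jar_b: another such glass jar, 62 mm across, 85 mm tall; a bystander; origin at the middle of its underside
- jar_c: third such glass jar, 62 mm across, 85 mm tall; a bystander; origin at the middle of its underside
- lid_stack: stack of white plastic lids, 82 mm across, 36 mm tall, one solid piece; a bystander; origin at the middle of its underside
- crock: open blue ceramic crock, 120 mm across, 130 mm tall, at the left; a bystander; origin at the middle of its underside
- sealing_key: steel lid-sealing key, a 90 mm disc with a post and a crank arm that carries a wooden knob, 121 mm tall, the arm reaching 100 mm along its +x; at the right; a bystander; origin under the disc's centre
- spoon_rest: small wooden trough for a spoon, 120 x 70 x 24 mm; a bystander; origin at the middle of its underside
There are look-alikes about, which are no part of the job. Leave any orange, turquoise or yellow look-alike of the carton alone.

How it is judged:
On the way:
1. the tall carton has landed flat on the board between the dark lines, the right face down (angle between carton's own x axis and vertical above 3 rad and x of carton in the frame of board above -0.003 m and y of carton in the frame of board between -0.033 and 0.033 m and y of carton_top in the frame of board between -0.033 and 0.033 m), for 0.2 s.
At the end, for the whole second after the job is handed in: the tall carton lies flat and still on the board, the face that looked at the strip now down, within the dark lines (to 3 mm), its top face within 5 mm of the strip and square to it within 0.06 rad (all of step 1 and x of carton_top in the frame of board above 0.21 m and angle between the z axis of carton and the x axis of board, either way round below 0.06 rad and linear speed of carton below 0.01 m/s and height (world z) of carton_mid below 0.034 m); the robot touches nothing.
It fails at once if the tall carton is slid or carried more than 20 mm while still upright, instead of being tipped over (angle between carton's own z axis and vertical below 0.2 rad and distance of carton from where it was at the start of the episode above 0.02 m).
It fails at once if the tall carton is lifted (height (world z) of carton_mid above 0.1 m or (angle between carton's own z axis and vertical above 1.3 rad and height (world z) of carton_mid above 0.062 m)).
It fails at once if the tall carton is crushed (pushed with more than 40 N) (contact force between the fingers and carton above 40 N).
It fails at once if any other thing is moved more than 15 mm or tipped (distance of any of short_carton, jar_a, jar_b, jar_c, lid_stack, crock, sealing_key, spoon_rest from where it was at the start of the episode above 0.015 m or angle between any of short_carton, jar_a, jar_b, jar_c, lid_stack, crock, sealing_key, spoon_rest's own z axis and vertical above 0.3 rad).
It also fails if it takes over 48 s, if anything falls off the work surface, if the arm or the gripper's body presses on something with over 40 N, if the wrist force passes 120 N, or if a joint passes its speed limit or range.

## Working session

There is one attempt and no reset: what is moved stays moved. The work goes in short steps, Python scripts to look and compute and a tool call to move; the robot and the scene stay as the last step left them, time stands still between calls to the robot, and variables do not carry over. Pictures are saved under pics/ and viewed, at most 10 in all, crops included, and the job is handed in when it is done.

Besides the shell and the picture viewer there is one more tool, called after "Call:" as name([rows], argument=value, ...), one row to a line, values as JSON. drive_tool: Moves the arm, as the interface text tells. Its arguments: {"type":"object","properties":{"rows":{"type":"array"},"grip":{"type":"number"},"squeeze":{"type":"number"}},"required":["rows"]}

```bash
mkdir -p pics
cat > h.py <<'E'
import numpy as np, cv2
from bench import *
def snap(cam,fn):
    c=capture(cam); cv2.imwrite('pics/'+fn+'.png',c['img'][:,:,::-1]); np.savez('pics/'+fn+'.npz',**c); return c
def load(fn): return dict(np.load('pics/'+fn+'.npz'))
def ray(c,uv):
    R=cv2.Rodrigues(np.array(c['rvec'],float))[0]; t=np.array(c['tvec'],float).ravel()
    n=cv2.undistortPoints(np.array(uv,float).reshape(-1,1,2),c['intrinsics'],c['distortion']).reshape(-1,2)
    d=np.c_[n,np.ones(len(n))]@R; return -R.T@t,d
def atz(c,uv,z):
    o,d=ray(c,uv); z=np.broadcast_to(z,len(d)); return o+d*((z-o[2])/d[:,2])[:,None]
def proj(c,P): return cv2.projectPoints(np.array(P,float).reshape(-1,1,3),c['rvec'],c['tvec'],c['intrinsics'],c['distortion'])[0].reshape(-1,2)
E
python3 - <<'E'
from h import *
for n in('scene','top'):
    c=snap(n,n+'0'); o,_=ray(c,[[0,0]]); print(n,o)
s=sense(); print(s)
E
```

```text
scene [1.30599738 0.51566723 1.0208171 ]
top [ 0.33266745 -0.00783904  1.58637083]
{'time': 0.1, 'joint_positions': array([ 1.24237475e+00,  1.24434383e-01,  1.65155931e+00,  5.97340663e-06,
        1.36753926e+00, -8.25763184e-02]), 'dq': array([-0.00103336, -0.00112821, -0.00282113,  0.00027702, -0.00197201,
       -0.00235001]), 'effort': array([ 6.22339994e-04, -4.24934614e+01, -3.66653359e+01, -2.61905313e-05,
        4.03059661e-03, -1.32114803e-05]), 'tool_pos': array([0.15803705, 0.62995584, 0.25516655]), 'eef_rot': array([-3.13965945e+00, -1.65868262e-04,  2.89574603e+00]), 'contact_force': array([-0.19063541,  0.38182041, -0.69812357]), 'torque': array([ 0.0180894 ,  0.03511075, -0.01222378]), 'finger_force': 0.0, 'finger_gap': 0.08565812020134948}
```

View pics/scene0.png

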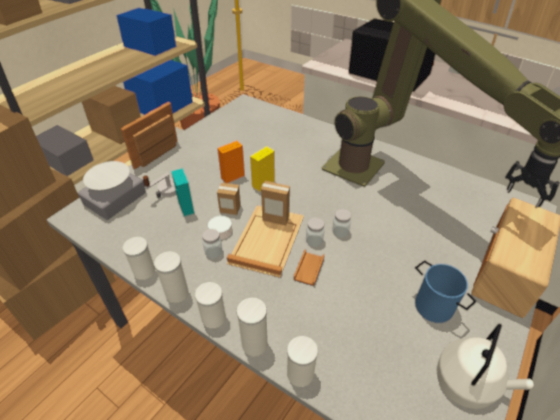

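View pics/top0.png

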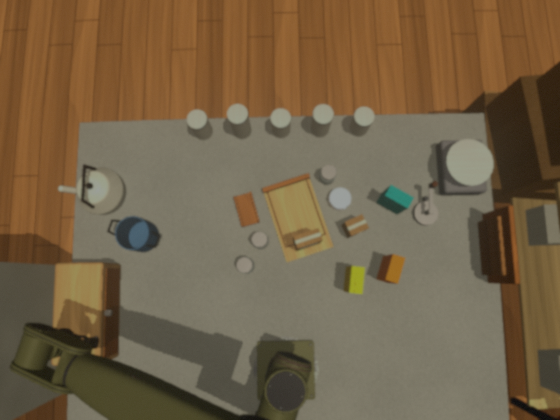

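The scene view shows the carton at about (275,203) on the board's near end. In the top view the carton is at about (307,239) and the strip at about (287,183). I'll enlarge both views for exact corners.

Run:
```python
import cv2
for n,(x,y) in (('top0',(225,160)),('scene0',(195,165))):
    im=cv2.imread(f'pics/{n}.png')[y:y+120,x:x+160]
    im=cv2.resize(im,(800,600),interpolation=cv2.INTER_CUBIC)
    im=cv2.convertScaleAbs(im,alpha=1.5)
    for k in range(0,160,20):
        cv2.putText(im,str(x+k),(k*5,10),0,.4,(255,0,255),1); cv2.line(im,(k*5,12),(k*5,20),(255,0,255),1)
    for k in range(0,120,20): cv2.putText(im,str(y+k),(0,k*5+4),0,.4,(255,0,255),1)
    cv2.imwrite(f'pics/{n}_c.png',im)
```

```text
(no output)
```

View pics/top0_c.png

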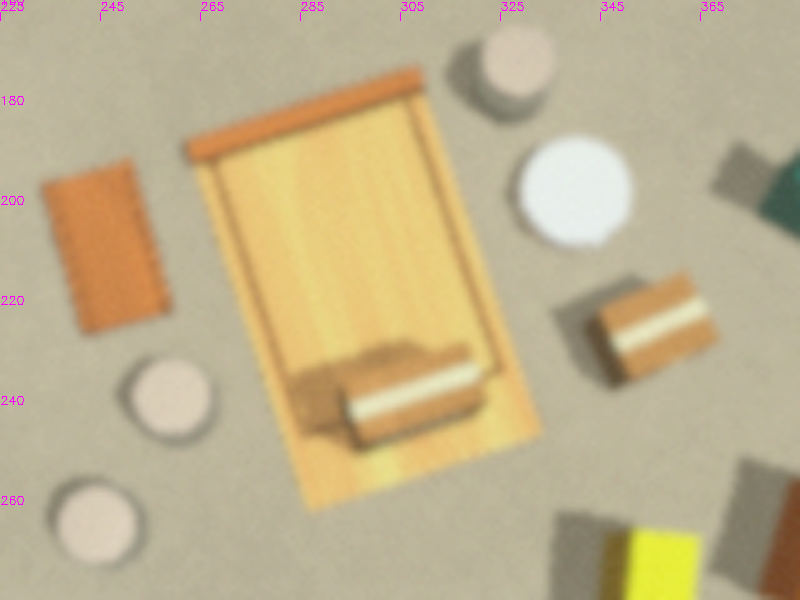

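View pics/scene0_c.png

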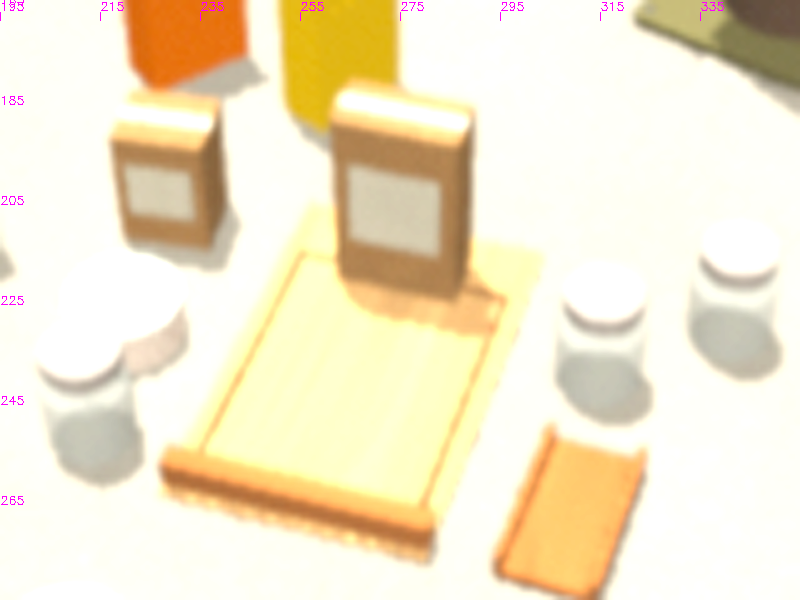

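The top crop shows the board's near corners at crop (312,511) and (542,433), and the strip top from (185,143) to (425,90). The scene crop shows the carton's foot far edge from (340,277) to (460,297). I'll fit both poses with the known sizes in both views.

```bash
cat > fit.py <<'E'
from h import *
from scipy.optimize import least_squares
T=load('top0');S=load('scene0')
t=lambda x,y:((x+.5)/5-.5+225,(y+.5)/5-.5+160); s=lambda x,y:((x+.5)/5-.5+195,(y+.5)/5-.5+165)
B=[(T,t(312,511),(-.057,.092,.006)),(T,t(542,433),(-.057,-.092,.006)),(T,t(185,145),(.233,.092,.031)),(T,t(420,66),(.233,-.092,.031)),
 (T,t(192,164),(.215,.092,.031)),(T,t(425,90),(.215,-.092,.031)),(T,t(218,163),(.215,.077,.006)),
 (S,s(308,207),(-.057,-.092,.006)),(S,s(545,250),(-.057,.092,.006)),(S,s(304,254),(-.002,-.077,.006)),(S,s(504,299),(-.002,.077,.006)),
 (S,s(164,462),(.233,-.092,.031)),(S,s(434,530),(.233,.092,.031))]
C=[(T,t(360,452),(-.022,.045,.156)),(T,t(484,402),(-.022,-.045,.156)),(S,s(340,277),(.022,-.045,.006)),(S,s(460,298),(.022,.045,.006)),
 (S,s(332,122),(.022,-.045,.156)),(S,s(469,142),(.022,.045,.156)),(S,s(350,81),(-.022,-.045,.156)),(S,s(474,107),(-.022,.045,.156)),
 (T,t(338,383),(.022,.045,.156)),]
def W(p,P):
    P=np.array(P,float);c,q=np.cos(p[2]),np.sin(p[2]);return np.c_[p[0]+c*P[:,0]-q*P[:,1],p[1]+q*P[:,0]+c*P[:,1],P[:,2]]
def fit(L,x0):
    f=lambda p:np.concatenate([(proj(c,W(p,[P]))[0]-uv) for c,uv,P in L])
    r=least_squares(f,x0,loss='soft_l1');return r.x,r.fun.reshape(-1,2)
if __name__=='__main__':
    b,rb=fit(B,(.4,-.1,.3));c,rc=fit(C,(.45,-.1,.3))
    np.set_printoptions(precision=4,suppress=True)
    print(b,'\n',rb.round(1).tolist());print(c,'\n',rc.round(1).tolist())
    d=c[:2]-b[:2];R=np.array([[np.cos(b[2]),np.sin(b[2])],[-np.sin(b[2]),np.cos(b[2])]]);print('carton in board',R@d,c[2]-b[2])
    np.savez('poses.npz',b=b,c=c)
    outs=[]
    for cam,n,(x,y) in((T,'top0',(225,160)),(S,'scene0',(195,165))):
        im=cv2.imread(f'pics/{n}_c.png')
        def dr(pose,pts,col):
            q=proj(cam,W(pose,pts)); q=((q-[x,y]+.5)*5-.5).astype(int); cv2.polylines(im,[q.reshape(-1,1,2)],True,col,1)
        dr(b,[(-.057,.092,.006),(-.057,-.092,.006),(.238,-.092,.006),(.238,.092,.006)],(255,0,0))
        dr(b,[(.215,.092,.031),(.215,-.092,.031),(.233,-.092,.031),(.233,.092,.031)],(255,0,255))
        dr(b,[(0,.075,.006),(0,-.075,.006),(.215,-.075,.006),(.215,.075,.006)],(0,0,255))
        for z in(.006,.156): dr(c,[(a*.022,e*.045,z) for a,e in((1,1),(1,-1),(-1,-1),(-1,1))],(0,255,0))
        outs.append(cv2.resize(im[40:],(560,392))if 0 else im)
    v=np.vstack([o[50:,100:600][:550] for o in outs]) if 0 else np.hstack([outs[0][40:560,150:570],outs[1][60:580,150:550]][:2])
    cv2.imwrite('pics/ov.png',cv2.resize(v,(800,int(800*v.shape[0]/v.shape[1])),interpolation=cv2.INTER_AREA)[:600])
E
python3 fit.py
```

```text
[ 0.4636 -0.0817  0.3024] 
 [[-1.1, 0.9], [0.1, 0.6], [-0.6, -0.6], [-0.7, -0.3], [-0.5, 0.1], [-0.2, -0.6], [-1.6, 0.3], [-0.2, -1.4], [-0.3, 0.0], [-0.5, -0.3], [-0.0, -0.5], [-1.7, -0.3], [-1.2, -0.5]]
[ 0.4559 -0.0819  0.3487] 
 [[-0.1, -0.4], [0.2, -0.1], [-0.3, 0.5], [-0.1, 0.8], [0.0, -0.3], [-1.3, 0.1], [0.1, -0.1], [0.8, -1.1], [-0.5, 1.2]]
carton in board [-0.0074  0.0021] 0.046263600515328296
```

View pics/ov.png

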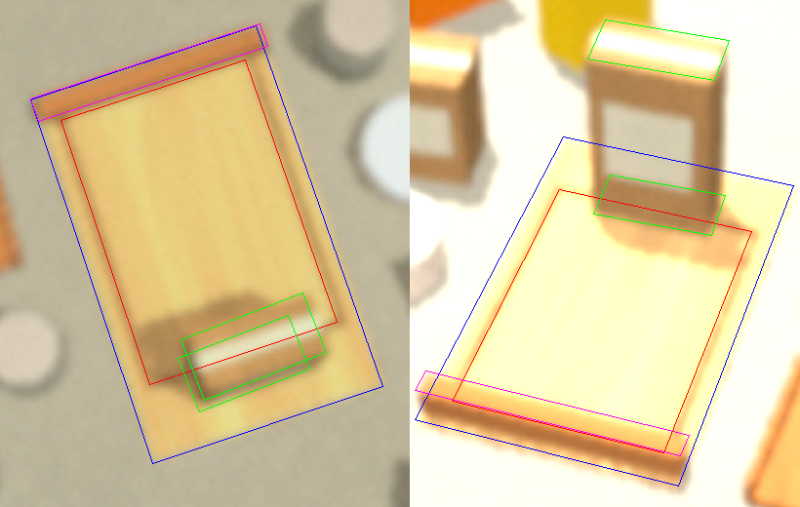

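Residuals are under 1–2 px, about 3.8 mm per px. The carton sits at board x ≈ -7 mm, y ≈ +2 mm, and is turned about 0.04 rad, which is consistent with it standing astride the near line. Next I move behind it with the fingers half open for a two-point push.

Call:
drive_tool([
  [-0.0412, -0.0649, 0, 0, 0, 0],
  [-0.0412, -0.0649, 0, 0, 0, 0],
  [-0.0412, -0.0649, 0, 0, 0, 0],
  [-0.0412, -0.0649, 0, 0, 0, 0],
  [-0.0412, -0.0649, 0, 0, 0, 0],
  [-0.0412, -0.0649, 0, 0, 0, 0],
  [-0.0412, -0.0649, 0, 0, 0, 0],
  [-0.0412, -0.0649, 0, 0, 0, 0],
  [-0.0412, -0.0649, 0, 0, 0, 0],
  [-0.0412, -0.0649, 0, 0, 0, 0],
  [-0.0412, -0.0649, 0, 0, 0, 0],
  [-0.0412, -0.0649, 0, 0, 0, 0],
  [-0.0412, -0.0649, 0, 0, 0, 0],
  [-0.0412, -0.0649, 0, 0, 0, 0],
  [-0.0412, -0.0649, 0, 0, 0, 0],
  [-0.0412, -0.0649, 0, 0, 0, 0],
  [-0.0412, -0.0649, 0, 0, 0, 0],
  [-0.0412, -0.0649, 0, 0, 0, 0],
  [-0.0412, -0.0649, 0, 0, 0, 0],
  [-0.0412, -0.0649, 0, 0, 0, 0],
], grip=0)

```text
time: 2.1
tool_pos: [0.3998, -0.1009, 0.256]
eef_rot: [3.141, -0.0, 2.895]
contact_force: [0.6, 0.3, -0.4]
finger_gap: 0.0427
finger_force: 0.0
```

Call:
drive_tool([
  [0, 0, 0, 0, 0, -0.0465],
  [0, 0, 0, 0, 0, -0.0465],
  [0, 0, 0, 0, 0, -0.0465],
  [0, 0, 0, 0, 0, -0.0465],
  [0, 0, 0, 0, 0, 0],
  [0, 0, 0, 0, 0, 0],
])

```text
time: 2.7
tool_pos: [0.3997, -0.0992, 0.256]
eef_rot: [3.141, -0.0, -2.806]
contact_force: [-0.2, -0.7, 0.0]
finger_gap: 0.043
finger_force: 0.0
```

Call:
drive_tool([
  [0, 0, 0.062, 0, 0, 0],
  [0, 0, 0.062, 0, 0, 0],
  [0, 0, 0.062, 0, 0, 0],
  [-0.01, 0, 0, 0, 0, 0],
  [-0.01, 0, 0, 0, 0, 0],
  [-0.01, 0, 0, 0, 0, 0],
  [0, 0, 0, 0, 0, 0],
])

```text
time: 3.4
tool_pos: [0.4159, -0.0945, 0.1656]
eef_rot: [-3.139, 0.003, -2.803]
contact_force: [-0.0, -0.0, -0.7]
finger_gap: 0.0427
finger_force: 0.0
```

Run:
```python
from h import *
a=snap('top','top1')['img'];b=snap('scene','scene1')['img']
A=cv2.resize(a[190:290,240:340],(400,400),interpolation=2);B=cv2.resize(b[140:240,220:320],(400,400),interpolation=2)
cv2.imwrite('pics/m1.png',np.hstack([A,B])[:,:,::-1])
```

```text
(no output)
```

View pics/m1.png

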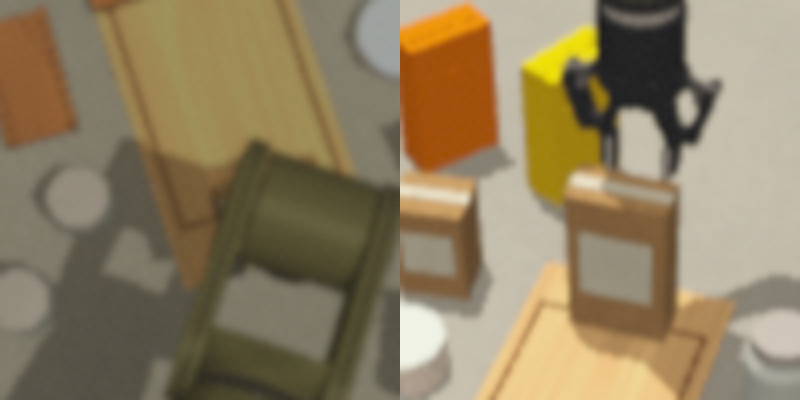

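The scene view shows the fingertips just behind the carton's top edge at about (281,182). The top view is hidden by the arm. I'll check the lateral alignment numerically.

Run:
```python
from h import *
c=load('scene1'); s=sense(); print(s['tool_pos'],s['contact_force'])
p=s['tool_pos']; ps=.3386;y=np.array([-np.sin(ps),np.cos(ps),0])
for z in (.14,.15): print(z,[ (proj(c,p+y*k-[0,0,p[2]-z]).round(1)).tolist() for k in(-.03,0,.03)])
```

```text
[ 0.41504493 -0.09451897  0.16488568] [-0.56154099 -0.3651357   0.34117805]
0.14 [[[271.1, 181.4]], [[279.4, 182.8]], [[287.8, 184.3]]]
0.15 [[[271.1, 179.2]], [[279.4, 180.6]], [[287.8, 182.0]]]
```

Call:
drive_tool([
  [-0.01, 0, 0, 0, 0, 0],
  [-0.01, 0, 0, 0, 0, 0],
  [-0.01, 0, 0, 0, 0, 0],
  [-0.01, 0, 0, 0, 0, 0],
])

```text
time: 3.9
tool_pos: [0.4333, -0.0875, 0.1634]
eef_rot: [-3.142, -0.0, -2.803]
contact_force: [-0.3, -0.1, 0.6]
finger_gap: 0.0429
finger_force: 0.2
```

Run:
```python
from h import *
b=snap('scene','scene2')['img']
B=cv2.resize(b[150:250,220:330],(660,600),interpolation=2)
cv2.imwrite('pics/m2.png',B[:,:,::-1])
```

```text
(no output)
```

View pics/m2.png

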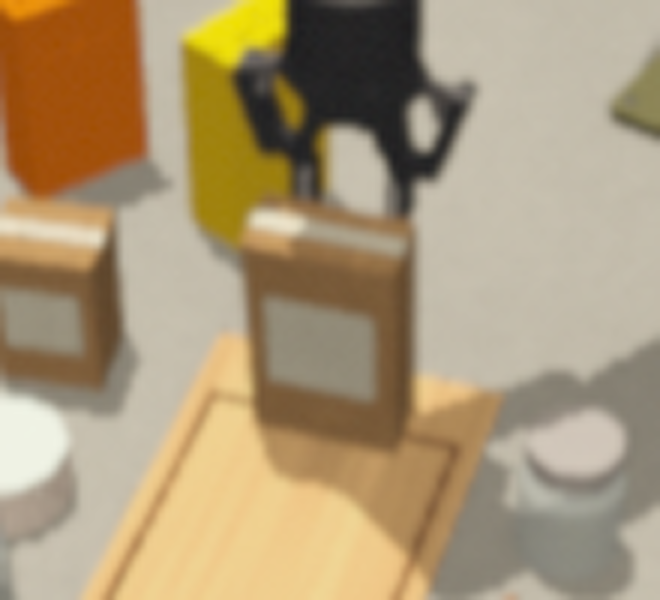

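The foot's corners are still at about (263,220) and (286,225), so the foot has not slid, and the fingers are at the top rear face. I'll keep pushing slowly.

Call:
drive_tool([
  [-0.01, 0, 0, 0, 0, 0],
  [-0.01, 0, 0, 0, 0, 0],
  [-0.01, 0, 0, 0, 0, 0],
])

```text
time: 4.25
tool_pos: [0.4475, -0.0825, 0.1633]
eef_rot: [3.142, 0.0, -2.803]
contact_force: [0.1, -0.1, -0.3]
finger_gap: 0.0427
finger_force: 0.1
```

Run:
```python
from h import *
b=snap('scene','scene3')['img']
B=cv2.resize(b[150:250,220:330],(660,600),interpolation=2)
cv2.imwrite('pics/m3.png',B[:,:,::-1])
```

```text
(no output)
```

View pics/m3.png

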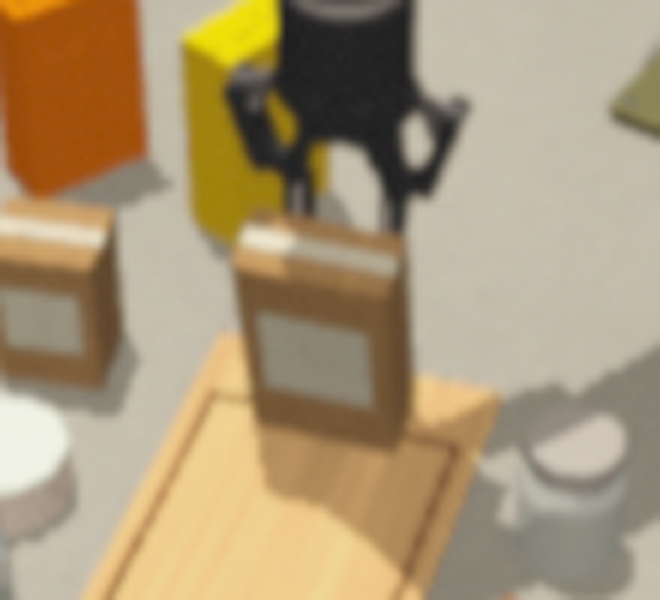

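The carton is tipping: its top edge has moved towards the strip while the foot stays at (263,220). I'll push it past the balance point.

Call:
drive_tool([
  [-0.01, 0, 0, 0, 0, 0],
  [-0.01, 0, 0, 0, 0, 0],
  [-0.01, 0, 0, 0, 0, 0],
  [-0.01, 0, 0, 0, 0, 0],
  [-0.01, 0, 0, 0, 0, 0],
  [0, 0, 0, 0, 0, 0],
  [0, 0, 0, 0, 0, 0],
  [0, 0, 0, 0, 0, 0],
  [0, 0, 0, 0, 0, 0],
  [0, 0, 0, 0, 0, 0],
])

```text
time: 5.3
tool_pos: [0.4705, -0.0744, 0.1633]
eef_rot: [-3.142, 0.0, -2.803]
contact_force: [-0.6, -0.0, -0.1]
finger_gap: 0.0426
finger_force: 0.0
```

Run:
```python
from h import *
b=snap('scene','scene4')['img']
B=cv2.resize(b[165:285,190:350],(800,600),interpolation=2)
cv2.imwrite('pics/m4.png',B[:,:,::-1])
```

```text
(no output)
```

View pics/m4.png

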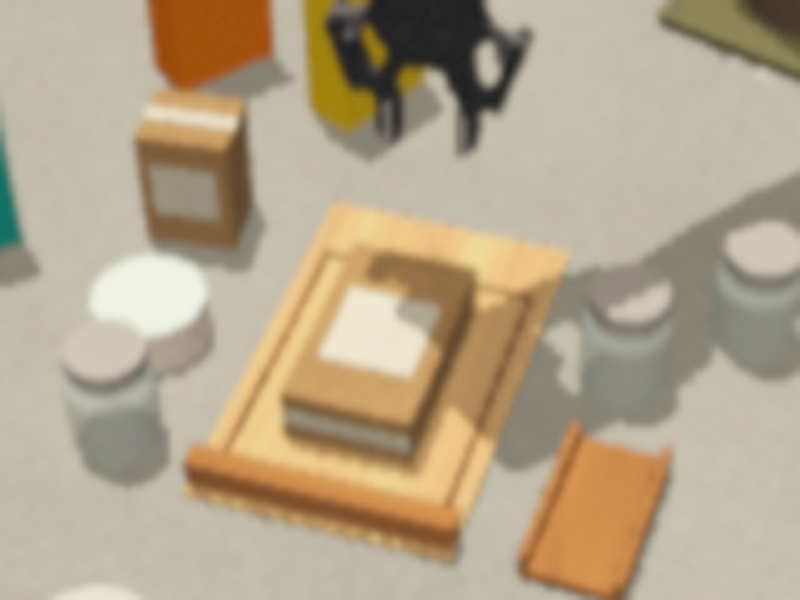

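The carton has landed flat inside the lines, with its top face (crop (287,433) to (412,457)) short of the strip. I'll fit its lying pose.

Run:
```python
from fit import *
S=load('scene4');s=lambda x,y:((x+.5)/5-.5+190,(y+.5)/5-.5+165)
C=[(S,s(285,402),(.15,-.045,.05)),(S,s(411,430),(.15,.045,.05)),(S,s(362,245),(0,-.045,.05)),(S,s(475,270),(0,.045,.05)),(S,s(287,433),(.15,-.045,.006)),(S,s(411,456),(.15,.045,.006))]
Bd=[(S,s(334,203),(-.057,-.092,.006)),(S,s(570,252),(-.057,.092,.006)),(S,s(328,252),(-.002,-.077,.006)),(S,s(530,295),(-.002,.077,.006)),(S,s(187,462),(.233,-.092,.031)),(S,s(460,527),(.233,.092,.031)),(S,s(455,555),(.238,.092,.0)),(S,s(185,490),(.238,-.092,0))]
b0=np.load('poses.npz')['b']
b,rb=fit(Bd,b0);c,rc=fit(C,(.48,-.07,.33))
print(b0,b,rb.round(1).tolist());print(c,rc.round(1).tolist())
for bb in(b,b0):
    R=np.array([[np.cos(bb[2]),np.sin(bb[2])],[-np.sin(bb[2]),np.cos(bb[2])]]);print(R@(c[:2]-bb[:2]),c[2]-bb[2],'tcp',R@(sense()['tool_pos'][:2]-bb[:2]))
```

```text
[ 0.46359037 -0.08166933  0.30240992] [ 0.46146917 -0.08118628  0.30954025] [[-0.1, -0.7], [0.1, -0.8], [0.1, -0.1], [0.3, -0.1], [-0.4, -0.4], [-0.4, -0.3], [0.1, 1.4], [0.3, 1.3]]
[ 0.48672556 -0.07074444  0.29376638] [[-0.7, -1.6], [0.3, -0.9], [-0.7, -0.4], [1.1, 0.1], [-0.3, 1.0], [0.4, 2.8]]
[0.02723685 0.00225196] -0.01577386688494864 tcp [0.01070205 0.00366047]
[0.02533902 0.00353897] -0.008643538566712239 tcp [0.00879459 0.00482955]
```

Call:
drive_tool([
  [0.03, 0, 0, 0, 0, 0.0105],
  [0.03, 0, 0, 0, 0, 0],
  [0.03, 0, 0, 0, 0, 0],
  [0, 0, 0.061, 0, 0, 0],
  [0, 0, 0.061, 0, 0, 0],
  [0, 0, 0.061, 0, 0, 0],
  [0, 0, 0.03, 0, 0, 0],
  [0, 0, 0.03, 0, 0, 0],
  [0, 0, 0, 0, 0, 0],
  [0, 0, 0, 0, 0, 0],
])

```text
time: 6.35
tool_pos: [0.4279, -0.0884, 0.042]
eef_rot: [3.141, -0.0, -2.836]
contact_force: [0.6, 0.7, -0.3]
finger_gap: 0.0428
finger_force: 0.0
```

Call:
drive_tool([
  [-0.01, 0, 0, 0, 0, 0],
  [-0.01, 0, 0, 0, 0, 0],
  [-0.01, 0, 0, 0, 0, 0],
  [-0.01, 0, 0, 0, 0, 0],
  [-0.01, 0, 0, 0, 0, 0],
  [-0.01, 0, 0, 0, 0, 0],
  [-0.01, 0, 0, 0, 0, 0],
  [-0.01, 0, 0, 0, 0, 0],
  [-0.01, 0, 0, 0, 0, 0],
  [-0.01, 0, 0, 0, 0, 0],
])

```text
time: 7.35
tool_pos: [0.4758, -0.0733, 0.0417]
eef_rot: [3.142, -0.0, -2.836]
contact_force: [-0.3, -0.8, 1.3]
finger_gap: 0.0426
finger_force: 0.8
```

Call:
drive_tool([
  [-0.006, 0, 0, 0, 0, 0],
  [-0.006, 0, 0, 0, 0, 0],
  [-0.006, 0, 0, 0, 0, 0],
  [-0.006, 0, 0, 0, 0, 0],
  [-0.006, 0, 0, 0, 0, 0],
])

```text
time: 7.85
tool_pos: [0.4899, -0.0688, 0.0417]
eef_rot: [3.141, -0.0, -2.836]
contact_force: [-2.1, -0.4, 0.9]
finger_gap: 0.0427
finger_force: 1.1
```

Call:
drive_tool([
  [-0.005, 0, 0, 0, 0, 0],
  [-0.005, 0, 0, 0, 0, 0],
  [-0.005, 0, 0, 0, 0, 0],
  [-0.005, 0, 0, 0, 0, 0],
  [-0.005, 0, 0, 0, 0, 0],
  [-0.005, 0, 0, 0, 0, 0],
])

```text
time: 8.45
tool_pos: [0.5043, -0.0642, 0.0417]
eef_rot: [3.142, -0.0, -2.836]
contact_force: [-1.1, -0.1, -0.3]
finger_gap: 0.0425
finger_force: 0.7
```

Run:
```python
from h import *
b=snap('scene','scene5')['img']
B=cv2.resize(b[165:285,190:350],(800,600),interpolation=2)
cv2.imwrite('pics/m5.png',B[:,:,::-1])
print(sense()['contact_force'])
```

```text
[-0.70986468  0.21168664  0.32981071]
```

Call:
drive_tool([
  [-0.002, 0, 0, 0, 0, 0],
  [-0.002, 0, 0, 0, 0, 0],
  [-0.002, 0, 0, 0, 0, 0],
])

```text
time: 8.8
tool_pos: [0.5071, -0.0634, 0.0419]
eef_rot: [-3.142, -0.0, -2.836]
contact_force: [-1.9, -1.7, 0.7]
finger_gap: 0.043
finger_force: 1.0
```

Call:
drive_tool([
  [-0.002, 0, 0, 0, 0, 0],
  [-0.002, 0, 0, 0, 0, 0],
  [-0.002, 0, 0, 0, 0, 0],
])

```text
time: 9.1
tool_pos: [0.51, -0.0625, 0.0419]
eef_rot: [-3.142, -0.0, -2.836]
contact_force: [-1.6, -0.9, 1.9]
finger_gap: 0.043
finger_force: 1.1
```

Call:
drive_tool([
  [-0.002, 0, 0, 0, 0, 0],
  [-0.002, 0, 0, 0, 0, 0],
])

```text
time: 9.3
tool_pos: [0.5119, -0.0619, 0.0419]
eef_rot: [-3.142, 0.0, -2.836]
contact_force: [-0.7, -0.3, 0.1]
finger_gap: 0.0427
finger_force: 1.1
```

Call:
drive_tool([
  [-0.002, 0, 0, 0, 0, 0],
])

```text
time: 9.4
tool_pos: [0.5128, -0.0616, 0.0419]
eef_rot: [-3.142, -0.0, -2.836]
contact_force: [-2.6, -1.1, 1.3]
finger_gap: 0.0426
finger_force: 1.2
```

Call:
drive_tool([
  [-0.002, 0, 0, 0, 0, 0],
])

```text
time: 9.5
tool_pos: [0.5138, -0.0613, 0.0419]
eef_rot: [-3.142, -0.0, -2.836]
contact_force: [-3.0, -1.2, 0.0]
finger_gap: 0.0429
finger_force: 1.2
```

Call:
drive_tool([
  [-0.002, 0, 0, 0, 0, 0],
])

```text
time: 9.6
tool_pos: [0.5147, -0.061, 0.0419]
eef_rot: [3.142, -0.0, -2.836]
contact_force: [-6.9, -1.2, 2.7]
finger_gap: 0.0425
finger_force: 3.3
```

Call:
drive_tool([
  [-0.002, 0, 0, 0, 0, 0],
])

```text
time: 9.7
tool_pos: [0.5147, -0.061, 0.0418]
eef_rot: [3.141, -0.003, -2.836]
contact_force: [-10.2, -3.6, 7.9]
finger_gap: 0.0428
finger_force: 5.2
```

Run:
```python
from h import *
b=snap('scene','scene6')['img']
B=cv2.resize(b[165:285,190:350],(800,600),interpolation=2)
cv2.imwrite('pics/m6.png',B[:,:,::-1])
```

```text
(no output)
```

The force rises sharply to 11 N at TCP board x ≈ 55 mm, which is where the far end should meet the strip. I'll back off, lift, and check.

Call:
drive_tool([
  [0.01, 0, 0, 0, 0, 0],
  [0.02, 0, 0, 0, 0, 0],
  [0.04, 0, 0, 0, 0, 0],
  [0.04, 0, 0, 0, 0, 0],
  [0.04, 0, 0, 0, 0, 0],
  [0, 0, -0.08, 0, 0, 0],
  [0, 0, -0.08, 0, 0, 0],
  [0, 0, -0.08, 0, 0, 0],
  [0, 0, 0, 0, 0, 0],
  [0, 0, 0, 0, 0, 0],
])

```text
time: 10.75
tool_pos: [0.4446, -0.0835, 0.1631]
eef_rot: [-3.14, 0.003, -2.836]
contact_force: [0.1, -0.3, -0.9]
finger_gap: 0.0428
finger_force: 0.0
```

Run:
```python
from h import *
b=snap('scene','scene7')['img']
B=cv2.resize(b[165:285,190:350],(800,600),interpolation=2)
cv2.imwrite('pics/m7.png',B[:,:,::-1])
```

```text
(no output)
```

View pics/m7.png

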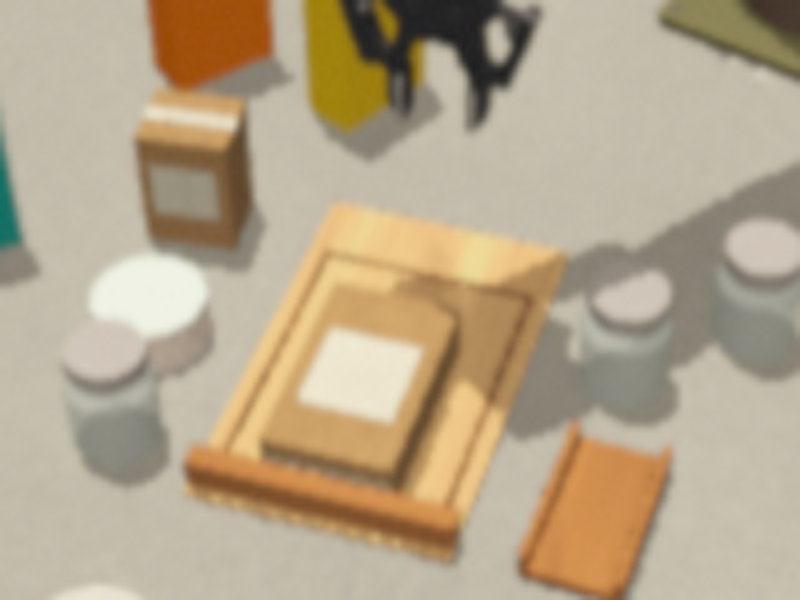

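The carton lies between the lines with its end (crop (263,443) to (390,475)) at the strip. I'll check the gap and squareness numerically.

Run:
```python
from fit import *
S=load('scene7');s=lambda x,y:((x+.5)/5-.5+190,(y+.5)/5-.5+165)
Bd=[(S,s(334,203),(-.057,-.092,.006)),(S,s(568,252),(-.057,.092,.006)),(S,s(328,252),(-.002,-.077,.006)),(S,s(530,295),(-.002,.077,.006)),(S,s(187,462),(.233,-.092,.031)),(S,s(460,527),(.233,.092,.031))]
b,rb=fit(Bd,np.load('poses.npz')['b']);print(b,rb.round(1).tolist())
for uv in ((263,443),(391,475),(332,285),(458,312)):
    p=atz(S,[s(*uv)],.05)[0];R=np.array([[np.cos(b[2]),np.sin(b[2])],[-np.sin(b[2]),np.cos(b[2])]]);print(uv,(R@(p[:2]-b[:2])).round(4))
# profiles along board x (luma, saturation-ish) on carton-top plane and strip-top plane
im=S['img'].astype(np.float32)
for y in(-.03,0,.03):
  for z in(.05,.031):
    xs=np.arange(.195,.246,.003);q=proj(S,W(b,[(x,y,z) for x in xs])).astype(np.float32)
    v=cv2.remap(im,q[:,:1],q[:,1:],1)[:,0];print(y,z,v.sum(1).round().astype(int).tolist())
# lines drawn for strip inner top edge
print('strip inner top edge px (crop)',(((proj(S,W(b,[(.215,-.045,.031),(.215,.045,.031),(.215,-.045,.05),(.215,.045,.05)]))-[190,165]+.5)*5-.5)).round(0).tolist())
```

```text
[ 0.46286337 -0.08050176  0.31442904] [[-0.3, -0.4], [0.4, -0.6], [-0.0, 0.3], [0.2, 0.2], [-0.2, 0.2], [-0.0, 0.1]]
(263, 443) [ 0.2179 -0.0433]
(391, 475) [0.2197 0.043 ]
(332, 285) [ 0.0697 -0.0474]
(458, 312) [0.07   0.0432]
-0.03 0.05 [473, 472, 472, 472, 467, 455, 429, 372, 322, 293, 316, 348, 382, 408, 424, 430, 422]
-0.03 0.031 [457, 423, 377, 320, 303, 312, 352, 390, 418, 432, 433, 424, 402, 350, 300, 261, 254]
0 0.05 [476, 477, 478, 479, 478, 469, 448, 395, 341, 302, 315, 345, 387, 422, 435, 436, 427]
0 0.031 [467, 437, 391, 329, 308, 317, 353, 385, 414, 434, 436, 429, 410, 364, 311, 269, 255]
0.03 0.05 [481, 482, 481, 480, 480, 473, 453, 404, 347, 309, 310, 345, 382, 414, 431, 436, 429]
0.03 0.031 [470, 442, 399, 337, 312, 313, 341, 379, 417, 439, 440, 433, 413, 368, 313, 272, 255]
strip inner top edge px (crop) [[264.0, 458.0], [397.0, 489.0], [262.0, 439.0], [396.0, 470.0]]
```

The far end measures at board x ≈ 0.218–0.220 m, at the strip within measuring error. It is square to about 0.02 rad and centred in y, and the foot-to-end length agrees with 150 mm. Handing in.

```bash
python3 -c "
from bench import *
print(close_job())"
```

```text
the job is handed in; nothing more can be done
None
```

I tipped the carton over onto the board between the lines and pushed it square against the strip. The last camera check put its far end at the strip within measuring error, and I handed the job in at about 11 s; no verdict was returned.

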